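# Check off the graft bottles

## Robot

A 6-joint arm with a two-finger parallel gripper is mounted at the origin on a cart in front of the work surface, level with it; the furniture and walls round the work are solid. World frame = base frame: x ahead of the robot, y to its left, z up, the work surface at z = 0. Lengths are in m, angles in rad, forces in N, time in s.
With the tool pointing down it reaches from about 0.35 to 0.95 m from the base axis. Payload 17.4 kg.
Tool frame: the origin (TCP) lies at the centre of the arm's flange, where the gripper is bolted on; the fingertips stand 186 mm ahead of it and the grasp point (between the pads) lies 167 mm ahead of it (robot.tip_extent is the distance from the TCP to the fingertips, in m); x points along the fingers, y is the direction in which the jaws open and shut, and the axes are right-handed (so a half turn about x gives the same grasp; the last joint's range is limited). The gripper opens to 93 mm and grips with 3 to 60 N. Pads are 15 mm wide; open, the fingers measure 128 mm over their backs; the gripper's body (75 mm by 188 mm) begins 65 mm behind the grasp point.
Start: joints at [1.16, 0.116, 1.442, -0, 1.584, -0.038], TCP at [0.246, 0.629, 0.405] pointing down, gripper open.
Joint ranges: [-2.83, 2.83], [-0.83, 2.19], [0.07, 2.5], [-1.14, 4.28], [0.01, 3], [-2.97, 2.97]. Speed limits (rad/s): [1.89, 1.89, 2.22, 3.14, 3.14, 3.14].

## Interface

Orientations are given as a unit quaternion [w, x, y, z].
In Python, from workcell import robot gives the robot as it stands. The module is installed in compiled form; this text tells all that it offers. Calls block until the motion is done:
- robot.move_ptp(position, orientation): joint-space move of the TCP to a pose.
- robot.move_straight(position, feed=0.15, orientation=None): straight line of the TCP; orientation=None keeps the orientation; feed is the mean speed in m/s.
- robot.set_joints(angles): joint-space move.
- robot.command_gripper(opening, grasp_force=None): finger opening in m; grasp_force is the grip in N (None keeps the last); returns when the fingers have stopped.
- robot.sleep(seconds).
- robot.ik(position, orientation): joint angles nearest the present ones, or None.
- robot.grab_frame(name): name is "side" or "top"; returns the picture (420x560x3 uint8, blue, green, red); there is no depth.
- robot.calibration(name): a dict with "K" (3x3 intrinsics, pixels), "R" (3x3) and "t" (3): a world point X has camera coordinates R X + t. Camera axes: x right, y down, z forward; pixel columns grow to the right and rows downward; lengths in m; the calibration is good to about 2 mm. A picture is of the moment at which its call begins. calibration takes no time and is no camera call.
A pose or a line that the arm cannot do raises robot.Unreachable and nothing moves.
- robot.finish_job(): hands the job in, once; it reports no verdict.
Readings, each from a call of its own:
- robot.get_t(): time.
- robot.get_qpos(): joint angles.
- robot.get_joint_velocities(): joint speeds.
- robot.get_joint_efforts(): joint torques, N m.
- robot.get_position(): TCP position.
- robot.get_eef_rot(): TCP orientation.
- robot.get_force(): force on the tool from outside, world axes, zero at the start.
- robot.get_torque(): the same for the moment, N m.
- robot.get_grip_width(): finger opening in m.
Only numpy, scipy, OpenCV 4.12 (cv2) and the standard library are available. Lean on these libraries where they do the work, as an engineer would, in place of code of your own. Each camera call takes 0.05 s, during which the arm holds its last target. There are 200 camera calls.

## Task

The red-capped, black-capped and white-capped bottles are set out for the next graft, so check them off on the grey box: gently push the red key all the way down, then the black key, then the white key, one after another in that order. The keys stay down by themselves. Leave the blue key up, press with no more than a light touch, and leave the bottles and everything else on the table where they stand.

Things in the scene. Friction and masses are not known exactly. Their poses are not given: they have to be found in the camera images.
- checkoff_box: grey check-off box, fixed to the table, 84 mm (its x) by 260 mm (its y), top face 30 mm above the table; origin at the centre of its underside. Four round push-in keys stand in a row along its y, 60 mm apart; which colour is where changes from run to run
- red_socket: steel collar of the red key, fixed on the box, 43 mm across, 6 mm high; origin at the centre of its underside on the box top
- red_key_top (a point): centre of the top of the red key, a red round key 31 mm across; its top stands about 54 mm above the table when up, 44 mm (still 8 mm above its collar) when fully down
- red_key (a joint): travel of the red key straight down, in m: 0 up (starts within 1 mm of it), 0.010 fully down against a hard stop; it moves against 2 to 3 N of friction and stays where it is left. The coloured cap sits on this plunger on a stiff spring (about 2 N per mm, up to 7 mm, not counted in this value), so the top gives about 1 mm before the key moves, sinks a few mm further if pressed on at the stop, and springs back when let go; 6 N at the stop is fully down
- black_socket: steel collar of the black key, fixed on the box, 43 mm across, 6 mm high; origin at the centre of its underside on the box top
- black_key_top (a point): centre of the top of the black key, a black round key 31 mm across; its top stands about 54 mm above the table when up, 44 mm (still 8 mm above its collar) when fully down
- black_key (a joint): travel of the black key straight down, in m: 0 up (starts within 1 mm of it), 0.010 fully down against a hard stop; it moves against 2 to 3 N of friction and stays where it is left. The coloured cap sits on this plunger on a stiff spring (about 2 N per mm, up to 7 mm, not counted in this value), so the top gives about 1 mm before the key moves, sinks a few mm further if pressed on at the stop, and springs back when let go; 6 N at the stop is fully down
- white_socket: steel collar of the white key, fixed on the box, 43 mm across, 6 mm high; origin at the centre of its underside on the box top
- white_key_top (a point): centre of the top of the white key, a white round key 31 mm across; its top stands about 54 mm above the table when up, 44 mm (still 8 mm above its collar) when fully down
- white_key (a joint): travel of the white key straight down, in m: 0 up (starts within 1 mm of it), 0.010 fully down against a hard stop; it moves against 2 to 3 N of friction and stays where it is left. The coloured cap sits on this plunger on a stiff spring (about 2 N per mm, up to 7 mm, not counted in this value), so the top gives about 1 mm before the key moves, sinks a few mm further if pressed on at the stop, and springs back when let go; 6 N at the stop is fully down
- blue_socket: steel collar of the blue key, fixed on the box, 43 mm across, 6 mm high; origin at the centre of its underside on the box top
- blue_key_top (a point): centre of the top of the blue key, a blue round key 31 mm across; its top stands about 54 mm above the table when up, 44 mm (still 8 mm above its collar) when fully down
- blue_key (a joint): travel of the blue key straight down, in m: 0 up (starts within 1 mm of it), 0.010 fully down against a hard stop; it moves against 2 to 3 N of friction and stays where it is left. The coloured cap sits on this plunger on a stiff spring (about 2 N per mm, up to 7 mm, not counted in this value), so the top gives about 1 mm before the key moves, sinks a few mm further if pressed on at the stop, and springs back when let go; 6 N at the stop is fully down
- dye_vial: loose small glass bottle with a red cap, 25 mm wide, 52 mm tall; origin at the centre of its underside
- iodine_vial: loose small glass bottle with a black cap, 28 mm wide, 59 mm tall; origin at the centre of its underside
- salt_vial: loose small glass bottle with a white cap, 32 mm wide, 54 mm tall; origin at the centre of its underside
- glass_dish: loose thick glass dish of water, 90 mm wide, 62 mm tall, left of the work; origin at the centre of its underside
- petri_a: loose clear petri dish of pearls, 60 mm wide, 14 mm tall, front left; origin at the centre of its underside
- oyster_shell_3: loose pale oyster shell, 91x96x15 mm, on the right; origin at the centre of its underside
- wet_block: loose dark wooden pad, 58x92x13 mm, front right; origin at the centre of its underside

How it is judged:
On the way, in this order (a step that is already met when the one before it is completed fails the run):
1. the red key is down while the black and white keys are still up (value of joint red_key above 0.0075 m and value of joint each of black_key, white_key below 0.003 m), for 0.1 s.
2. the black key is down too while the white key is still up (value of joint each of red_key, black_key above 0.0075 m and value of joint white_key below 0.003 m), for 0.1 s.
3. the white key is down too (value of joint each of red_key, black_key, white_key above 0.0075 m), for 0.1 s.
At the end, for the whole second after the job is handed in: the red, black and white keys are down (at least 7.5 of their 10 mm), the blue key is up (less than 3 mm), the bottles and the dish stand upright and every loose thing is within 15 mm of where it was (all of step 3 and value of joint blue_key below 0.003 m and distance of each of dye_vial, iodine_vial, salt_vial, glass_dish, petri_a, oyster_shell_3, wet_block from where it was at the start of the episode below 0.015 m and angle between each of dye_vial, iodine_vial, salt_vial, glass_dish's own z axis and vertical below 0.2 rad); the robot touches nothing.
It fails at once if the blue key is pressed (3 mm or more) (value of joint blue_key above 0.003 m).
It fails at once if a key, its collar or the box is pressed with more than 30 N (contact force between anything else and red_socket above 30 N or contact force between anything else and black_socket above 30 N or contact force between anything else and white_socket above 30 N or contact force between anything else and blue_socket above 30 N or contact force between anything else and checkoff_box above 30 N).
It fails at once if a bottle or another loose thing is lifted, carried or pushed 15 mm or more (distance of any of dye_vial, iodine_vial, salt_vial, glass_dish, petri_a, oyster_shell_3, wet_block from where it was at the start of the episode above 0.015 m).
It also fails if it takes over 42 s, if anything falls off the work surface, if the arm or the gripper's body presses on something with over 40 N, if the wrist force passes 120 N, or if a joint passes its speed limit or range.

## Working session

There is one attempt and no reset: what is moved stays moved. The work goes in short steps, each a Python script; the robot and the scene stay as the last script left them, time stands still between calls to the robot, and variables do not carry over. Pictures are saved under pics/ and viewed, about 8 in all and at most 12, crops included, and the job is handed in when it is done.

```bash
mkdir -p pics
python3 - <<'E'
from workcell import robot
import cv2,numpy as np
for n in("top","side"):
    f=robot.grab_frame(n);cv2.imwrite(f"pics/{n}0.png",f)
    c=robot.calibration(n);print(n,np.round(c["K"],1).tolist(),np.round(c["R"],3).tolist(),np.round(c["t"],3).tolist())
print(robot.get_t(),robot.get_eef_rot(),robot.get_force(),robot.tip_extent,robot.get_grip_width())
E
```

```text
top [[453.0, 0.0, 278.5], [0.0, 453.0, 216.2], [0.0, 0.0, 1.0]] [[-0.02, -1.0, 0.01], [-0.995, 0.019, -0.094], [0.094, -0.012, -0.996]] [-0.013, 0.52, 1.273]
side [[471.2, 0.0, 286.3], [0.0, 471.2, 217.3], [0.0, 0.0, 1.0]] [[0.856, -0.517, 0.017], [-0.21, -0.379, -0.901], [0.472, 0.768, -0.433]] [-0.466, 0.182, 0.888]
0.1 [ 0.69477497  0.13065636  0.69494292 -0.13141918] [-0.49291036  0.09825614  1.04626202] 0.1861 0.09294011865607384
```

View pics/top0.png

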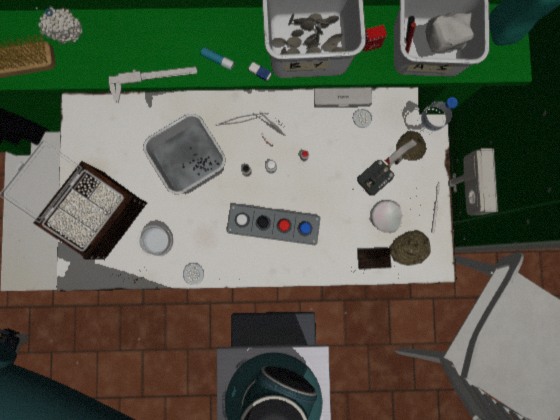

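View pics/side0.png

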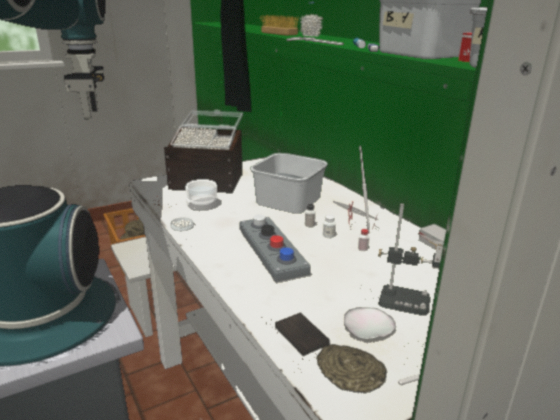

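The top view shows the key row: white (242,219), black (263,222), red (284,226) and blue (305,228). The bottles stand behind the box, and the arm is out of view. Next I measure the keys in both views.

```bash
cat > h.py <<'E'
import cv2,numpy as np
from workcell import robot
def ray(n,uv):
    c=robot.calibration(n);R=np.array(c["R"]);t=np.array(c["t"])
    d=R.T@np.linalg.inv(c["K"])@[*uv,1.];return -R.T@t,d
def plane(n,uv,z):
    o,d=ray(n,uv);return o+d*(z-o[2])/d[2]
def tri(a,b):
    (o,d),(p,e)=ray("top",a),ray("side",b)
    s=np.linalg.lstsq(np.c_[d,-e],p-o,rcond=None)[0]
    A,B=o+d*s[0],p+e*s[1];return (A+B)/2,np.linalg.norm(A-B)
def blob(img,seed,mask,r=13):
    w=np.zeros(mask.shape,np.uint8);cv2.circle(w,seed,r,255,-1)
    n,l,s,c=cv2.connectedComponentsWithStats(cv2.bitwise_and(mask,w))
    i=1+np.argmax(s[1:,4]);return c[i],s[i].tolist()
def masks(f):
    h,s,v=cv2.split(cv2.cvtColor(f,cv2.COLOR_BGR2HSV));m=lambda x:(x*255).astype(np.uint8)
    return dict(red=m(((h<10)|(h>170))&(s>140)&(v>90)),blue=m((h>100)&(h<130)&(s>140)&(v>80)),
      black=m(v<48),white=m((v>160)&(s<60)))
E
python3 - <<'E'
from h import *
seeds=dict(top=dict(white=(242,219),black=(263,222),red=(284,226),blue=(305,228)),
 side=dict(white=(259,222),black=(267,230),red=(277,242),blue=(287,254)))
P={}
for n in seeds:
    f=cv2.imread(f"pics/{n}0.png");m=masks(f)
    for k,s in seeds[n].items():
        c,st=blob(f,s,m[k],12 if n=="top" else 9);P[n,k]=c
        print(n,k,c.round(1),st,plane(n,c,.052).round(4))
for k in seeds["top"]:print(k,tri(P["top",k],P["side",k]))
t=cv2.resize(cv2.imread("pics/top0.png")[190:260,215:335],None,fx=5,fy=5)
s=cv2.resize(cv2.imread("pics/side0.png")[205:285,230:315],None,fx=4,fy=4)
c=np.zeros((600,800,3),np.uint8);c[:240,:600]=cv2.resize(t,(600,240)) if 0 else t[50:290];c[260:580,:340]=s
cv2.imwrite("pics/crop0.png",c)
E
```

```text
top white [241.2 219. ] [237, 215, 9, 9, 65] [0.5117 0.0813 0.052 ]
top black [262.4 221.5] [257, 215, 12, 13, 115] [0.5035 0.0221 0.052 ]
top red [283.8 224.9] [279, 220, 11, 11, 95] [ 0.4928 -0.0377  0.052 ]
top blue [305.1 227.8] [300, 223, 11, 11, 95] [ 0.4834 -0.097   0.052 ]
side white [258.2 217.3] [251, 213, 16, 10, 90] [0.5085 0.0758 0.052 ]Traceback (most recent call last):
  File "<stdin>", line 8, in <module>
  File "h.py", line 15, in blob
    i=1+np.argmax(s[1:,4]);return c[i],s[i].tolist()
        ~~~~~~~~~^^^^^^^^^
    return _wrapfunc(a, 'argmax', axis=axis, out=out, **kwds)
    return bound(*args, **kwds)
ValueError: attempt to get argmax of an empty sequence
```

The top view puts the four keys on a straight line with 60 mm pitch, so it is good enough to act on. I'll close the gripper, hover over red and check.

```bash
cat >> h.py <<'E'
from scipy.spatial.transform import Rotation as Ro
KEY=dict(white=(.5117,.0813),black=(.5024,.0219),red=(.4931,-.0375),blue=(.4834,-.097))
row=np.array([.157,.9876,0])
def quat(yax):
    x=np.array([0,0,-1.]);q=Ro.from_matrix(np.c_[x,yax,np.cross(x,yax)]).as_quat();return q[[3,0,1,2]]
def pos(k,tip):return np.array([*KEY[k],tip+robot.tip_extent])
E
python3 - <<'E'
from h import *
print(robot.get_t())
perp=np.array([.9876,-.157,0])
best=None
for nm,y in(("row",row),("-row",-row),("perp",perp),("-perp",-perp)):
    q=robot.ik(pos("red",.2),quat(y));print(nm,None if q is None else np.round(q,2))
    if nm.endswith("row") and q is not None and (best is None or abs(q[5])<abs(best[0])):best=(q[5],y)
np.save("q.npy",quat(best[1]));Q=quat(best[1])
robot.command_gripper(0.0,5);print(robot.get_t(),robot.get_grip_width())
robot.move_ptp(pos("red",.2),Q);print(robot.get_t())
robot.move_straight(pos("red",.075),.15);robot.sleep(.2)
print(robot.get_t(),robot.get_position(),robot.get_force())
a=robot.grab_frame("top")[150:290,180:370];b=robot.grab_frame("side")[130:300,190:360]
cv2.imwrite("pics/hov.png",np.hstack([cv2.resize(a,(400,300)),cv2.resize(b,(400,400))[:300*4//3][100:400]]))
E
```

```text
0.1
row [-0.13 -0.28  1.84 -0.    1.58 -1.54]
-row [-0.13 -0.28  1.84 -0.    1.58  1.6 ]
perp [-0.13 -0.28  1.84 -0.    1.58  0.03]
-perp None
1.55 0.0002678500337943001
4.0667
5.25 [ 0.49325567 -0.03751939  0.26187529] [ 0.31944735 -0.05485187  0.18644202]
```

View pics/hov.png

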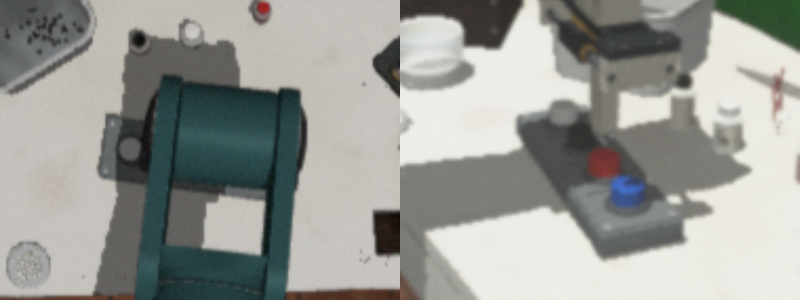

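In the side view the closed fingertips (605,135 in the crop) sit directly over the red cap (603,163) with about 2 cm of clearance. Pressing red now with small force-checked steps.

```bash
cat >> h.py <<'E'
def press(k,zmin=.0385,fstop=7.5):
    robot.move_straight(pos(k,.058),.06);robot.sleep(.15)
    f0=robot.get_force()[2];z=.055;log=[]
    while z>=zmin:
        robot.move_straight(pos(k,z),.02);robot.sleep(.05)
        f=robot.get_force()[2]-f0;log.append((round(z*1e3,1),round((robot.get_position()[2]-robot.tip_extent)*1e3,1),round(float(f),1)))
        if f>fstop:break
        z-=.001
    print(k,f0,log);robot.move_straight(pos(k,.075),.08);print("t",robot.get_t())
E
python3 - <<'E'
from h import *
press("red")
E
```

```text
red -0.5647743042810018 [(55.0, np.float64(55.0), 0.2), (54.0, np.float64(54.0), 1.7), (53.0, np.float64(53.1), 2.0), (52.0, np.float64(52.1), 2.1), (51.0, np.float64(51.0), 2.2), (50.0, np.float64(50.0), 1.6), (49.0, np.float64(49.0), 1.5), (48.0, np.float64(48.0), 1.5), (47.0, np.float64(47.0), 2.5), (46.0, np.float64(46.0), 2.1), (45.0, np.float64(45.0), 1.7), (44.0, np.float64(43.9), 2.2), (43.0, np.float64(43.0), 2.9), (42.0, np.float64(42.1), 4.2), (41.0, np.float64(41.2), 6.2), (40.0, np.float64(40.3), 8.6)]
t 11.375
```

Red shows a clear hard-stop signature: about 2 N of friction, then 2 N/mm up to 8.6 N. I'll do black, then white the same way.

Run:
```python
from h import *
Q=np.load("q.npy")
press("black")
press("white")
```

```text
black 0.6723176343111736 [(55.0, np.float64(54.9), -0.7), (54.0, np.float64(54.0), -0.7), (53.0, np.float64(53.1), -0.2), (52.0, np.float64(52.0), 0.6), (51.0, np.float64(51.0), 0.9), (50.0, np.float64(50.0), 0.2), (49.0, np.float64(48.9), 0.4), (48.0, np.float64(48.0), 0.6), (47.0, np.float64(47.0), 0.7), (46.0, np.float64(46.0), 0.6), (45.0, np.float64(45.0), 0.1), (44.0, np.float64(44.0), 0.8), (43.0, np.float64(43.0), 1.8), (42.0, np.float64(42.1), 4.1), (41.0, np.float64(41.1), 4.9), (40.0, np.float64(40.3), 6.6), (39.0, np.float64(39.4), 8.7)]
t 18.4667
white 0.17162452827373054 [(55.0, np.float64(54.9), -0.3), (54.0, np.float64(54.0), -1.6), (53.0, np.float64(53.1), 1.0), (52.0, np.float64(52.1), 0.5), (51.0, np.float64(51.0), 0.9), (50.0, np.float64(50.0), 1.8), (49.0, np.float64(49.0), 0.8), (48.0, np.float64(48.0), 1.1), (47.0, np.float64(47.0), 1.0), (46.0, np.float64(46.0), -0.0), (45.0, np.float64(45.0), 1.1), (44.0, np.float64(44.0), 1.2), (43.0, np.float64(43.0), 1.9), (42.0, np.float64(42.1), 3.7), (41.0, np.float64(41.2), 6.0), (40.0, np.float64(40.3), 7.8)]
t 25.25
```

All three reached the stop. I'll retreat clear and check by picture.

Run:
```python
from h import *
robot.move_straight(pos("white",.2),.15)
robot.set_joints([1.16,.116,1.442,0,1.584,-.038]);print(robot.get_t())
fs={n:robot.grab_frame(n) for n in("top","side")}
for n in fs:
    cv2.imwrite(f"pics/{n}1.png",fs[n])
    a=cv2.imread(f"pics/{n}0.png");d=cv2.absdiff(a,fs[n]).max(2)
    c,_=cv2.findContours((d>40).astype(np.uint8),cv2.RETR_EXTERNAL,cv2.CHAIN_APPROX_SIMPLE)
    print(n,[cv2.boundingRect(x) for x in c if cv2.contourArea(x)>2])
C=lambda f:cv2.resize(f[195:290,225:350],(400,304),interpolation=cv2.INTER_CUBIC)
cv2.imwrite("pics/end.png",np.hstack([C(cv2.imread("pics/side0.png")),C(fs["side"])]))
```

```text
28.4083
top [(8, 330, 11, 5), (57, 282, 3, 3), (58, 276, 6, 3)]
side [(270, 241, 13, 5), (270, 235, 13, 5), (267, 225, 7, 4), (254, 219, 11, 5), (89, 92, 8, 19), (97, 82, 4, 3), (96, 73, 8, 7)]
```

View pics/end.png

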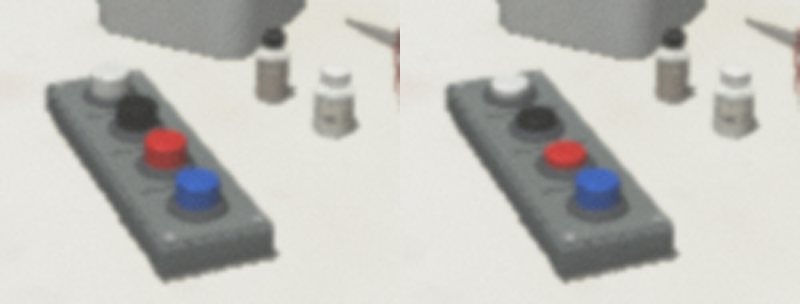

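The before/after picture shows white, black and red down, blue still up and the bottles unchanged. Handing in.

```bash
python3 -c "
from workcell import robot
robot.finish_job();print(robot.get_t())"
```

```text
the job is handed in; nothing more can be done
the job is handed in; nothing more can be done
```

I pressed the red, black and white keys down in that order with the closed fingertips, then moved the arm back to its start pose and handed the job in. The arm was back at about 28.4 s of the 42 s allowed.

- **Pressing:** each key moved against light friction, then the force rose by about 2 N/mm at the hard stop. I stopped at readings of 8.6 N (red), 8.7 N (black) and 7.8 N (white), well under the 30 N limit. The force readings were noisy by about 1 N.
- **Final pictures:** the side view shows red, black and white down and blue still up. Comparing before and after, only the three pressed keys and the arm area changed, so the bottles and other things appear not to have moved.
- **Failed check:** the side-view colour measurement of the keys stopped on an error. I used the top view alone for positions, where the keys lay in line about 60 mm apart, and confirmed with a side picture over the red key before pressing.

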